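Pack the practical kit tray

ROBOT

A 6-joint arm with a two-finger parallel gripper is mounted at the origin on the work surface. World frame = base frame: x ahead of the robot, y to its left, z up, the work surface at z = 0. Lengths are in mm, angles in rad, forces in N, time in s.
With the tool pointing down it reaches from about 300 to 775 mm from the base axis. Payload 14.6 kg.
Tool frame: the origin (TCP) lies midway between the tips of the shut fingers; the grasp point (between the pads) lies 19 mm behind it; z points along the fingers, y is the line along which they close (so a half turn about z gives the same grasp; the last joint's range is limited). The gripper opens to 94 mm and grips with 3 to 60 N. Pads are 16 mm wide; open, the fingers measure 119 mm over their backs; the gripper's body (75 mm by 177 mm) begins 78 mm behind the grasp point.
Start: joints at [1.192, 0.3, 1.521, -0, 1.321, -0.067], TCP at [168.722, 523.471, 205.446] pointing down, gripper open.
Joint ranges: [-3.03, 3.03], [-0.79, 2.21], [0.23, 2.52], [-1.04, 4.18], [0, 3.07], [-2.55, 2.55]. Speed limits (rad/s): [2.22, 2.22, 2.57, 3.14, 3.14, 3.14].

INTERFACE

Orientations are given as [roll, pitch, yaw] about the fixed x, y, z axes, in that order (R = Rz(yaw) Ry(pitch) Rx(roll)).
In Python, from cell import manip gives the robot as it stands.
- The arm moves only by the shell command python3 -m creep 'ROWS' [OPENING] [FORCE]. ROWS is text: rows parted by semicolons, each of 6 numbers parted by spaces: the shift along the tool's x, y, z normalised to -1 to 1, where 1 is 4 cm, then the turn, a rotation vector about the tool's x, y, z normalised to -1 to 1, where 1 is pi rad. In form: dx dy dz ax ay az; .... A call has 1 to 20 rows; each row shifts and turns the commanded pose from where the row before left it, along the tool's axes as they then stand; what a row does not reach is not made up. A row lasts 1/8 s, in which the tool goes at most 62.5 mm and 10.7 degrees, less where a joint would pass 70% of its speed; a pose out of reach is approached as far as the arm can. A call with a number of a shift or a turn outside -1 to 1 is refused whole. A call with a gripper value outside its range is refused whole. OPENING is the closure, from 0 (fully open) to 1 (shut), set as the call begins (- or left out, the last holds). The fingers move at their own pace and stop on an object; FORCE is the grip in N (left out, the last holds). Time passes only in rows, so rows that do not move let the fingers close. It gives the time, the measured TCP pose, the force, the opening and the grip force at its end, in the units of the state.
- manip.read_state(): the state, without advancing time (a new reading comes with each control period).
- manip.camera(name): name is "scene" or "top" or "wrist"; returns a dict with "color" (480x640x3 uint8, red, green, blue), "range_z" (480x640 float32, mm along the optical axis (not along the pixel's ray), 0 where there is no reading), "camera_matrix" (3x3 intrinsics, pixels), "k1" (the pictures are not rectified: a ray, as slopes to the right and down, at radius r is drawn at 1 + k1 r^2 times it, then the intrinsics apply), "T" (4x4, takes a point from camera to world coordinates). Camera axes: x right, y down, z forward; pixel columns grow to the right and rows downward; lengths in mm; the calibration is good to about 2 mm. A picture is of the moment at which its call begins.
- manip.sign_off(): hands the job in; it is judged then, once.
The state is a dict: "clock": time; "joints": joint angles; "qd": joint speeds; "effort": joint torques, N m; "eef_pos": TCP position; "eef_rot": TCP orientation; "wrist_force": force on the tool from outside, world axes, zero at the start; "moment": the same for the moment, N m; "finger_gap": finger opening in mm; "finger_force": force on a finger pad.
Only numpy, scipy, OpenCV 4.12 (cv2) and the standard library are available. Lean on these libraries where they do the work, as an engineer would, in place of code of your own. Each camera call takes 0.05 s, during which the arm holds its last target. There are 200 camera calls.

TASK

Pack the kit tray for the next lab class: put the squat ferrite core in the round dish, the blue switch housing in the square tray, the steel panel bracket in the wide oblong tray and the long jumper strip carrier in the narrow trough, each upright and flat on the floor of its compartment. The slim tall core and the short carrier do not belong to the kit: leave them where they stand.

Things in the scene. Friction and masses are not known exactly. Their poses are not given: they have to be found in the camera images.
- squat_core: Squat black ferrite ring core, outside diameter 40 mm, 24 mm high, with an upright 18 mm hole through it; about 90 g. Loose, stands upright on the bench left of the tray, among other parts. Origin at the centre of its underside, z up.
- switch_housing: Translucent blue plastic switch housing, a block 44 (x) by 34 (y) mm, 26 mm high, with a small black rocker on top that makes it 33 mm; about 50 g. Loose, stands upright on the bench left of the tray, among other parts. Origin at the centre of its underside, z up, x along its long side; yaw within 0.5 rad of 0.
- bracket: Zinc-plated steel panel bracket, a U channel 70 mm long (x) by 44 mm wide (y) over its two side flanges, 30 mm high; sheet 4 mm, open at the top; about 110 g. Grip it across the flanges. Loose, stands upright on the bench left of the tray, among other parts. Origin at the centre of its underside, z up, x along its length; yaw within 0.5 rad of 0.
- long_carrier: The long white plastic jumper strip carrier, a bar 80 mm long (x), 22 mm wide (y), 24 mm high, with a row of eight dark slots on top; about 45 g. Loose, stands upright on the bench left of the tray, among other parts. Origin at the centre of its underside, z up, x along its length; yaw within 0.5 rad of 0.
- round_dish: Dark grey plastic round dish, outside diameter 74 mm, inside 66 mm. Fixed in one of the four places (2 by 2, 116 x 90 mm apart) of the aluminium kit tray (250 x 190 mm, rim 16 mm high) to the robot's right, yaw within 0.25 rad of 0. Walls 4 mm, height 12 mm, inner floor 4 mm above the origin (centre of its underside, 5 mm over the bench); z up, x along the tray's length.
- square_tray: Dark grey plastic square tray, 70 x 70 mm outside, 62 x 62 mm inside. Fixed in one of the four places (2 by 2, 116 x 90 mm apart) of the aluminium kit tray (250 x 190 mm, rim 16 mm high) to the robot's right, yaw within 0.25 rad of 0. Walls 4 mm, height 12 mm, inner floor 4 mm above the origin (centre of its underside, 5 mm over the bench); z up, x along the tray's length.
- oblong_tray: Dark grey plastic oblong tray, 102 (x) by 76 (y) mm outside, 94 by 68 mm inside. Fixed in one of the four places (2 by 2, 116 x 90 mm apart) of the aluminium kit tray (250 x 190 mm, rim 16 mm high) to the robot's right, yaw within 0.25 rad of 0. Walls 4 mm, height 12 mm, inner floor 4 mm above the origin (centre of its underside, 5 mm over the bench); z up, x along the tray's length.
- narrow_trough: Dark grey plastic narrow trough, 108 (x) by 50 (y) mm outside, 100 by 42 mm inside. Fixed in one of the four places (2 by 2, 116 x 90 mm apart) of the aluminium kit tray (250 x 190 mm, rim 16 mm high) to the robot's right, yaw within 0.25 rad of 0. Walls 4 mm, height 12 mm, inner floor 4 mm above the origin (centre of its underside, 5 mm over the bench); z up, x along the tray's length.
- slim_core: Look-alike, not part of the kit: slim, tall black ferrite core, diameter 28 mm, 40 mm high, with a 10 mm hole. Loose, stands upright on the bench left of the tray, among other parts. Origin at the centre of its underside, z up.
- short_carrier: Look-alike, not part of the kit: short white jumper strip carrier, 42 mm long (x), 22 mm wide, 24 mm high, with four dark slots on top. Loose, stands upright on the bench left of the tray, among other parts. Origin at the centre of its underside, z up, x along its length.

How it is judged:
By the outcome, as a careful person would: the job done as asked, in the order asked, and still so for the second after the job is handed in, with the robot touching nothing.
It also fails if it takes over 99 s, if anything falls off the work surface, if the arm or the gripper's body presses on something with over 40 N, if the wrist force passes 120 N, or if a joint passes its speed limit or range.

## Working session

There is one attempt and no reset: what is moved stays moved. The work goes in short steps, Python scripts to look and compute and a shell command to move; the robot and the scene stay as the last step left them, time stands still between calls to the robot, and variables do not carry over. Pictures are saved under pics/ and viewed, at most 14 in all, crops included, and the job is handed in when it is done.

```bash
ls; mkdir -p pics
cat > h.py <<'E'
import numpy as np,cv2
from cell import manip
def shot(n,save=None):
    c=manip.camera(n)
    if save: cv2.imwrite(f'pics/{save}.png',c['color'][:,:,::-1])
    np.savez(f'pics/{save or n}.npz',**c)
    return c
def cloud(c):
    h,w=c['range_z'].shape; K=c['camera_matrix']; k=float(c['k1'])
    u,v=np.meshgrid(np.arange(w),np.arange(h)); x=(u-K[0,2])/K[0,0]; y=(v-K[1,2])/K[1,1]
    xd,yd=x.copy(),y.copy()
    for _ in range(8):
        s=1+k*(x*x+y*y); x=xd/s; y=yd/s
    z=c['range_z']; P=np.stack([x*z,y*z,z,np.ones_like(z)],-1)@c['T'].T
    return P[...,:3]
E
python3 - <<'E'
from h import *
s=manip.read_state(); print(s)
for n in ['top','scene']:
    c=shot(n,n+'0'); print(n,c['T'].round(3).tolist(),c['camera_matrix'].tolist(),c['k1'])
E
```

```text
pics
{'clock': 0.0, 'joints': array([ 1.19241034e+00,  3.00437023e-01,  1.52164039e+00, -2.04097139e-05,
        1.32070446e+00, -6.65686069e-02]), 'qd': array([-3.63261595e-04,  3.44974574e-06, -7.07036980e-04, -1.01151863e-03,
        3.64519244e-04,  6.78482324e-04]), 'effort': array([-4.63274337e-04, -5.31804979e+01, -3.52723038e+01,  7.07690092e-02,
        2.45692651e-02, -1.60393733e-04]), 'eef_pos': array([168.61830328, 523.21115893, 204.87994025]), 'eef_rot': array([-3.14040475e+00, -5.93813507e-05,  2.82978030e+00]), 'wrist_force': array([-0.00985695, -0.7782371 , -0.42334014]), 'moment': array([-0.01448336,  0.00431916,  0.00557306]), 'finger_force': 0.0, 'finger_gap': 94.00638560020498}
top [[-0.009, -0.997, 0.076, 504.094], [-0.999, 0.011, 0.034, -8.579], [-0.035, -0.075, -0.997, 861.316], [0.0, 0.0, 0.0, 1.0]] [[441.856602174577, 0.0, 320.6377954355031], [0.0, 441.856602174577, 247.09212451176154], [0.0, 0.0, 1.0]] -0.02927856155565046
scene [[0.022, 0.648, -0.762, 1131.096], [1.0, 0.002, 0.031, -15.526], [0.022, -0.762, -0.647, 539.551], [0.0, 0.0, 0.0, 1.0]] [[469.9330930989681, 0.0, 321.51728457938617], [0.0, 469.9330930989681, 233.41642948748566], [0.0, 0.0, 1.0]] -0.018189361108672236
```

View pics/top0.png

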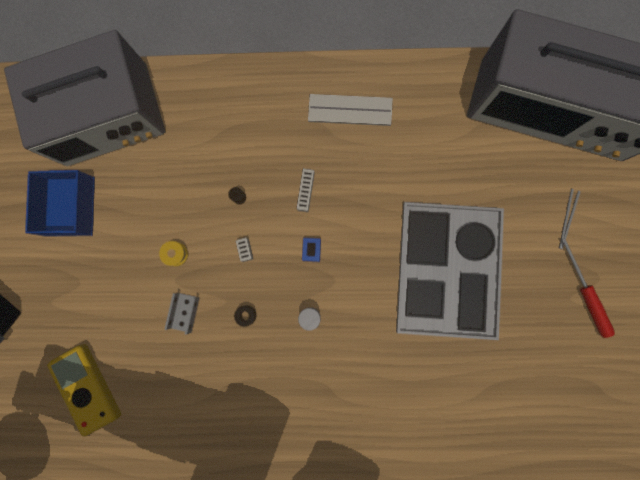

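Run:
```python
from h import *
from scipy import ndimage as nd
c=dict(np.load('pics/top0.npz')); P=cloud(c); Z=P[...,2]
b=(c['range_z']>0)
print('bench z',np.median(Z[b]))
m=b&(Z>10)&(Z<60)
l,n=nd.label(m)
for i in range(1,n+1):
    q=P[l==i]
    if len(q)<60: continue
    v,u=np.where(l==i); zt=np.percentile(q[:,2],95)
    t=q[q[:,2]>zt-6]
    r=cv2.minAreaRect(t[:,:2].astype(np.float32))
    print(i,len(q),'uv',u.mean().round(),v.mean().round(),'ztop',zt.round(1),'rect',np.round(r[0],1),np.round(r[1],1),round(r[2],1),'ext',q.min(0).round(),q.max(0).round())
```

```text
bench z 0.38228373958816064
1 2172 uv 542.0 128.0 ztop 57.6 rect [ 791.6 -402.8] [338.8 111.5] 52.3 ext [ 730. -573.   10.] [ 943. -269.   60.]
3 1675 uv 122.0 128.0 ztop 57.5 rect [808.8 409.1] [122.7 264.2] 52.6 ext [739. 333.  10.] [953. 541.  60.]
291 502 uv 305.0 190.0 ztop 26.5 rect [679.6  49.4] [22.2 80.4] 80.7 ext [638.  33.  10.] [720.  66.  28.]
292 2409 uv 58.0 202.0 ztop 59.2 rect [658.2 529.8] [103.6 120.9] 89.4 ext [597. 477.  10.] [719. 582.  60.]
297 213 uv 236.0 195.0 ztop 41.7 rect [669.2 181.8] [27.5 25.5] 44.6 ext [656. 168.  11.] [683. 195.  43.]
298 1491 uv 454.0 271.0 ztop 18.3 rect [ 522.2 -226.2] [190.7 249.6] 85.7 ext [ 392. -330.   10.] [ 652. -122.   22.]
301 540 uv 429.0 238.0 ztop 18.9 rect [ 582.9 -186.1] [ 77.  102.5] 85.5 ext [ 530. -227.   10.] [ 636. -144.   21.]
334 340 uv 476.0 242.0 ztop 19.1 rect [ 575.9 -274.6] [71.7 71. ] 89.5 ext [ 540. -310.   10.] [ 611. -239.   22.]
429 278 uv 243.0 250.0 ztop 26.4 rect [564.6 169.1] [41.9 22.3] 13.6 ext [543. 154.  12.] [587. 184.  29.]
430 420 uv 311.0 250.0 ztop 33.2 rect [563.1  38.5] [30.5 41.8] 84.5
[... 432 characters left out ...]
[71.1 68.6] 85.2 ext [ 432. -215.   10.] [ 504. -140.   21.]
657 210 uv 171.0 311.0 ztop 32.0 rect [449.2 307.5] [ 6.  70.5] 77.5 ext [415. 297.  10.] [483. 316.  35.]
674 442 uv 6.0 317.0 ztop 49.3 rect [442.2 626.5] [28.7 11.3] 1.7 ext [387. 621.  10.] [478. 662.  59.]
679 188 uv 191.0 316.0 ztop 31.9 rect [441.2 268.1] [ 4.8 69.1] 77.3 ext [406. 261.  10.] [475. 278.  35.]
733 294 uv 244.0 316.0 ztop 26.7 rect [439.4 166.5] [35.9 38.6] 0.4 ext [421. 147.  10.] [457. 186.  28.]
748 400 uv 309.0 319.0 ztop 54.4 rect [434.7  42.2] [38.5 39.9] 89.1 ext [415.  22.  11.] [455.  61.  56.]
817 3667 uv 83.0 390.0 ztop 38.7 rect [299.8 476.7] [153.6  73.2] 28.9 ext [214. 410.  10.] [383. 548.  43.]
```

The top view shows every part clearly: squat core at pixel (245,316), switch (311,250), bracket (183,312), long carrier (305,190), and the tray on the right with the round dish (476,242), square (425,299), oblong (429,238) and trough (473,302). The sizes and heights measured from depth match the specification, with a z bias of about 2 mm. I'll start with the core.

```bash
cat > d.py <<'E'
# d.py x y z yaw_obj : remaining turn, and shift in tool units after that turn
import sys,numpy as np
from scipy.spatial.transform import Rotation as R
from cell import manip
x,y,z,w=map(float,sys.argv[1:5]); s=manip.read_state()
Rt=R.from_euler('xyz',[np.pi,0,np.pi+w]); Rc=R.from_euler('xyz',s['eef_rot'])
print('t',s['clock'],'pos',s['eef_pos'].round(1),'gap',round(s['finger_gap'],1),'ff',round(s['finger_force'],1),'F',s['wrist_force'].round(1))
print('turn',((Rc.inv()*Rt).as_rotvec()/np.pi).round(4),'shift',(Rt.inv().apply(np.array([x,y,z])-s['eef_pos'])/40).round(3))
E
python3 -m creep '0 0 0 0 0 -0.05; 0 0 0 0 0 -0.0493; -.677 -.89 .2 0 0 0; -.677 -.89 .2 0 0 0; -.677 -.89 .2 0 0 0; -.677 -.89 .2 0 0 0; -.677 -.89 .2 0 0 0; -.677 -.89 .2 0 0 0; -.677 -.89 .2 0 0 0; -.677 -.89 .2 0 0 0; -.677 -.89 .2 0 0 0; -.677 -.89 .2 0 0 0; 0 0 0 0 0 0; 0 0 0 0 0 0' 0 20
python3 d.py 439.4 166.5 11 0
python3 - <<'E'
from h import *
shot('wrist','w1')
E
```

```text
clock: 1.85
eef_pos: [439.2, 167.8, 125.3]
eef_rot: [-3.142, -0.001, 3.141]
wrist_force: [-0.7, -0.3, 0.7]
finger_gap: 94.2
finger_force: 0.0
t 1.85 pos [439.2 167.8 125.3] gap 94.2 ff 0.0 F [-0.7 -0.3  0.7]
turn [-0.     -0.0002 -0.    ] shift [-0.005 -0.033  2.858]
```

View pics/w1.png

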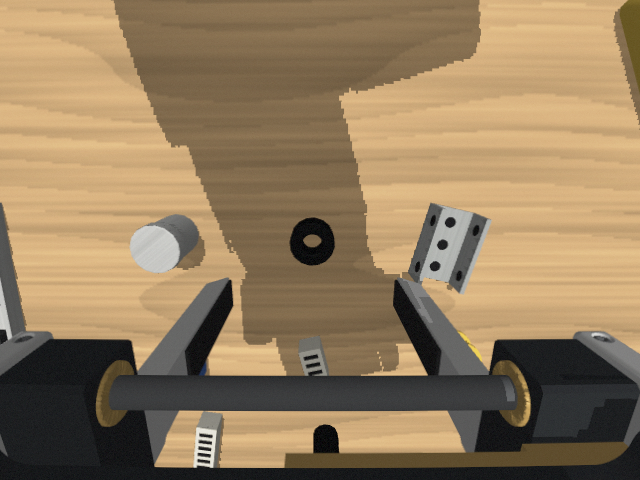

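The wrist picture shows the core at (313,241), centred between the finger tips at (230,280) and (397,280), with nothing in the fingers' way. Descending and gripping.

```bash
python3 -m creep '0 -.03 .7 0 0 0; 0 0 .7 0 0 0; 0 0 .6 0 0 0; 0 0 .5 0 0 0; 0 0 .35 0 0 0; 0 0 0 0 0 0; 0 0 0 0 0 0' 0 20
python3 -m creep '0 0 0 0 0 0; 0 0 0 0 0 0; 0 0 0 0 0 0; 0 0 0 0 0 0; 0 0 0 0 0 0; 0 0 0 0 0 0; 0 0 0 0 0 0; 0 0 0 0 0 0' 1 20
python3 -m creep '0 0 -.5 0 0 0; 0 0 -.7 0 0 0; 0 0 -.5 0 0 0; 0 0 0 0 0 0' - 20
python3 d.py 575.9 -274.6 80 -0.075
```

```text
clock: 2.78
eef_pos: [439.9, 166.7, 12.2]
eef_rot: [3.141, 0.001, -3.141]
wrist_force: [0.2, 1.1, -0.8]
finger_gap: 94.0
finger_force: 0.0
clock: 3.78
eef_pos: [439.6, 166.3, 11.4]
eef_rot: [-3.142, -0.0, -3.141]
wrist_force: [0.6, 0.4, 0.2]
finger_gap: 39.0
finger_force: 20.0
clock: 4.28
eef_pos: [440.2, 166.5, 80.4]
eef_rot: [3.141, 0.002, -3.141]
wrist_force: [0.0, -0.9, -0.9]
finger_gap: 38.7
finger_force: 20.0
t 4.275 pos [440.2 166.5  80.4] gap 38.7 ff 20.0 F [ 0.  -0.9 -0.9]
turn [0.0002 0.0007 0.0239] shift [-4.2100e+00 -1.0742e+01  9.0000e-03]
```

```bash
python3 -m creep '0 0 0 0 0 .0239; -.351 -.895 0 0 0 0; -.351 -.895 0 0 0 0; -.351 -.895 0 0 0 0; -.351 -.895 0 0 0 0; -.351 -.895 0 0 0 0; -.351 -.895 0 0 0 0; -.351 -.895 0 0 0 0; -.351 -.895 0 0 0 0; -.351 -.895 0 0 0 0; -.351 -.895 0 0 0 0; -.351 -.895 0 0 0 0; -.351 -.895 0 0 0 0; 0 0 0 0 0 0; 0 0 0 0 0 0' - 20
python3 d.py 575.9 -274.6 20.5 -0.075
```

```text
clock: 6.15
eef_pos: [574.9, -274.1, 78.1]
eef_rot: [3.141, -0.002, 3.067]
wrist_force: [0.2, -0.2, -0.7]
finger_gap: 38.8
finger_force: 20.0
t 6.15 pos [ 574.9 -274.1   78.1] gap 38.8 ff 20.0 F [ 0.2 -0.2 -0.7]
turn [ 0.0003 -0.0006  0.    ] shift [-0.026 -0.011  1.439]
```

```bash
python3 -m creep '-.02 0 .5 0 0 0; 0 0 .5 0 0 0; 0 0 .25 0 0 0; 0 0 .1 0 0 0; 0 0 .06 0 0 0; 0 0 0 0 0 0; 0 0 0 0 0 0' - 20
python3 d.py 575.9 -274.6 20.5 -0.075
```

```text
clock: 7.02
eef_pos: [576.4, -274.9, 23.5]
eef_rot: [-3.141, 0.001, 3.067]
wrist_force: [0.1, -0.0, -1.4]
finger_gap: 38.8
finger_force: 20.0
t 7.025 pos [ 576.4 -274.9   23.5] gap 38.8 ff 20.0 F [ 0.1 -0.  -1.4]
turn [-0.0001  0.0002  0.    ] shift [0.014 0.005 0.076]
```

```bash
python3 -m creep '0 0 .04 0 0 0; 0 0 .03 0 0 0; 0 0 0 0 0 0; 0 0 0 0 0 0' - 20
python3 -m creep '0 0 0 0 0 0; 0 0 0 0 0 0; 0 0 0 0 0 0; 0 0 0 0 0 0; 0 0 -.1 0 0 0; 0 0 -.4 0 0 0; 0 0 -.7 0 0 0; 0 0 -.5 0 0 0; 0 0 0 0 0 0' 0.36 20
python3 d.py 563.1 38.5 90 -0.096
```

```text
clock: 7.52
eef_pos: [576.3, -274.8, 20.5]
eef_rot: [-3.142, 0.0, 3.067]
wrist_force: [-2.0, -0.2, 2.8]
finger_gap: 38.7
finger_force: 20.0
clock: 8.65
eef_pos: [577.0, -275.1, 90.3]
eef_rot: [-3.14, 0.003, 3.067]
wrist_force: [-0.6, -0.7, -0.1]
finger_gap: 60.5
finger_force: 0.0
t 8.65 pos [ 577.  -275.1   90.3] gap 60.5 ff 0.0 F [-0.6 -0.7 -0.1]
turn [-0.0004  0.001   0.0067] shift [1.096 7.772 0.009]
```

```bash
python3 -m creep '0 0 0 0 0 .0067; .122 .8635 0 0 0 0; .122 .8635 0 0 0 0; .122 .8635 0 0 0 0; .122 .8635 0 0 0 0; .122 .8635 0 0 0 0; .122 .8635 0 0 0 0; .122 .8635 0 0 0 0; .122 .8635 0 0 0 0; .122 .8635 0 0 0 0; 0 0 0 0 0 0; 0 0 0 0 0 0' 0 20
python3 - <<'E'
from h import *
shot('wrist','w2'); shot('top','t2')
w=cv2.imread('pics/w2.png'); t=cv2.imread('pics/t2.png')
cv2.imwrite('pics/v2.png',np.hstack([cv2.resize(w[100:400,100:500],(400,300)),cv2.resize(t[190:350,380:520],(350,400))[:300]]))
E
python3 d.py 563.1 38.5 11 -0.096
```

```text
clock: 10.15
eef_pos: [562.0, 38.4, 87.6]
eef_rot: [-3.141, -0.001, 3.045]
wrist_force: [0.1, -0.2, -0.6]
finger_gap: 94.3
finger_force: 0.0
t 10.25 pos [562.2  38.   87.9] gap 93.9 ff 0.0 F [-0.8 -0.7  0.1]
turn [-0.0001 -0.0002 -0.0004] shift [-0.021  0.015  1.921]
```

View pics/v2.png

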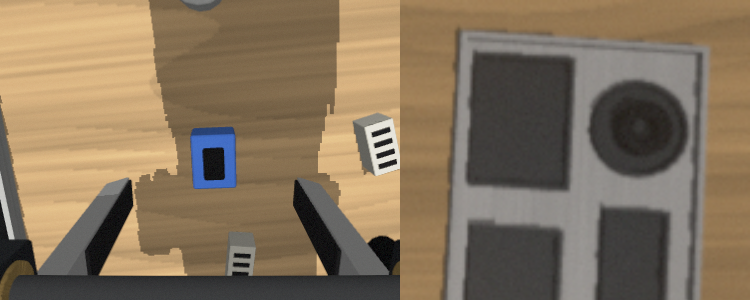

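The core sits centred in the dish, and the switch (crop ~ (213,158)) is centred and square between the fingers.

```bash
python3 -m creep '-.02 .01 .5 0 0 0; 0 0 .6 0 0 0; 0 0 .45 0 0 0; 0 0 .25 0 0 0; 0 0 .12 0 0 0; 0 0 0 0 0 0; 0 0 0 0 0 0' 0 20
python3 -m creep '0 0 0 0 0 0; 0 0 0 0 0 0; 0 0 0 0 0 0; 0 0 0 0 0 0; 0 0 0 0 0 0; 0 0 0 0 0 0; 0 0 0 0 0 0; 0 0 0 0 0 0; 0 0 0 0 0 0' 1 15
python3 -m creep '0 0 -.5 0 0 0; 0 0 -.7 0 0 0; 0 0 -.5 0 0 0; 0 0 0 0 0 0' - 15
python3 d.py 467.9 -176.9 80 -0.075
```

```text
clock: 11.12
eef_pos: [563.5, 39.2, 12.0]
eef_rot: [3.142, 0.001, 3.046]
wrist_force: [-0.4, 0.2, -0.0]
finger_gap: 93.9
finger_force: 0.0
clock: 12.25
eef_pos: [563.1, 39.2, 11.4]
eef_rot: [-3.142, -0.0, 3.046]
wrist_force: [0.5, -0.3, 0.6]
finger_gap: 34.2
finger_force: 14.9
clock: 12.75
eef_pos: [563.8, 39.2, 80.6]
eef_rot: [3.141, 0.003, 3.046]
wrist_force: [0.4, 0.5, -0.7]
finger_gap: 33.9
finger_force: 14.9
t 12.75 pos [563.8  39.2  80.6] gap 33.9 ff 14.9 F [ 0.4  0.5 -0.7]
turn [ 0.0001  0.0008 -0.0067] shift [ 1.986 -5.568  0.015]
```

```bash
python3 -m creep '0 0 0 0 0 -.0067; .284 -.795 0 0 0 0; .284 -.795 0 0 0 0; .284 -.795 0 0 0 0; .284 -.795 0 0 0 0; .284 -.795 0 0 0 0; .284 -.795 0 0 0 0; .284 -.795 0 0 0 0; 0 0 0 0 0 0; 0 0 .5 0 0 0; 0 0 .5 0 0 0; 0 0 .25 0 0 0; 0 0 .15 0 0 0; 0 0 0 0 0 0; 0 0 0 0 0 0' - 15
python3 d.py 467.9 -176.9 20.5 -0.075
```

```text
clock: 14.62
eef_pos: [467.5, -176.9, 23.9]
eef_rot: [-3.141, 0.001, 3.067]
wrist_force: [-0.4, -0.3, -0.8]
finger_gap: 34.0
finger_force: 14.9
t 14.625 pos [ 467.5 -176.9   23.9] gap 34.0 ff 14.9 F [-0.4 -0.3 -0.8]
turn [-0.0001  0.0002  0.0001] shift [-0.011 -0.     0.085]
```

```bash
python3 -m creep '0 0 .05 0 0 0; 0 0 .035 0 0 0; 0 0 0 0 0 0; 0 0 0 0 0 0' - 15
python3 -m creep '0 0 0 0 0 0; 0 0 0 0 0 0; 0 0 0 0 0 0; 0 0 0 0 0 0; 0 0 -.1 0 0 0; 0 0 -.4 0 0 0; 0 0 -.7 0 0 0; 0 0 -.5 0 0 0; 0 0 0 0 0 0' 0.4 20
python3 d.py 445.2 287.8 90 -0.22
```

```text
clock: 15.12
eef_pos: [467.3, -176.9, 20.4]
eef_rot: [-3.141, 0.0, 3.067]
wrist_force: [-0.6, 0.8, 5.3]
finger_gap: 33.9
finger_force: 14.9
clock: 16.25
eef_pos: [468.0, -177.2, 90.1]
eef_rot: [-3.14, 0.003, 3.067]
wrist_force: [0.1, 0.3, -0.3]
finger_gap: 56.4
finger_force: 0.0
t 16.25 pos [ 468.  -177.2   90.1] gap 56.4 ff 0.0 F [ 0.1  0.3 -0.3]
turn [-0.0003  0.0011  0.0462] shift [3.093e+00 1.122e+01 2.000e-03]
```

```bash
python3 -m creep '0 0 0 0 0 .0462; .238 .863 0 0 0 0; .238 .863 0 0 0 0; .238 .863 0 0 0 0; .238 .863 0 0 0 0; .238 .863 0 0 0 0; .238 .863 0 0 0 0; .238 .863 0 0 0 0; .238 .863 0 0 0 0; .238 .863 0 0 0 0; .238 .863 0 0 0 0; .238 .863 0 0 0 0; .238 .863 0 0 0 0; .238 .863 0 0 0 0; 0 0 0 0 0 0; 0 0 0 0 0 0' 0 20
python3 - <<'E'
from h import *
shot('wrist','w3'); shot('top','t3')
w=cv2.imread('pics/w3.png'); t=cv2.imread('pics/t3.png')
cv2.imwrite('pics/v3.png',np.hstack([cv2.resize(w[100:400,100:500],(400,300)),cv2.resize(t[190:350,380:520],(350,400))[100:]]))
E
python3 d.py 445.2 287.8 11 -0.22
```

```text
clock: 18.25
eef_pos: [444.0, 287.6, 87.5]
eef_rot: [-3.141, -0.001, 2.922]
wrist_force: [-1.0, -0.1, 0.4]
finger_gap: 94.0
finger_force: 0.0
t 18.35 pos [444.4 287.3  87.9] gap 93.9 ff 0.0 F [-0.3 -0.5 -0.1]
turn [-0.0001 -0.0001 -0.0003] shift [-0.017  0.016  1.921]
```

View pics/v3.png

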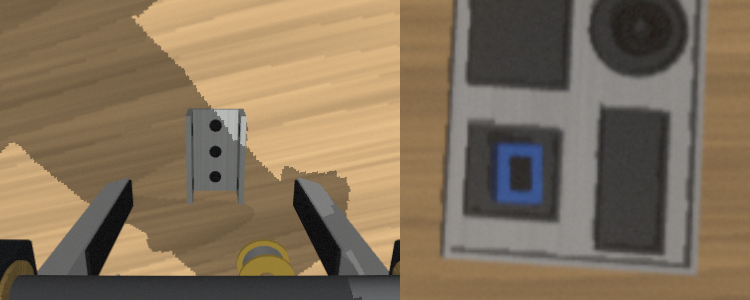

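The switch sits in its tray. The bracket (crop (216,155)) is centred and aligned between the fingers, and the yellow spool is clear of them.

```bash
python3 -m creep '-.02 .01 .5 0 0 0; 0 0 .6 0 0 0; 0 0 .45 0 0 0; 0 0 .25 0 0 0; 0 0 .12 0 0 0; 0 0 0 0 0 0; 0 0 0 0 0 0' 0 20
python3 -m creep '0 0 0 0 0 0; 0 0 0 0 0 0; 0 0 0 0 0 0; 0 0 0 0 0 0; 0 0 0 0 0 0; 0 0 0 0 0 0; 0 0 0 0 0 0; 0 0 0 0 0 0' 1 20
python3 -m creep '0 0 -.5 0 0 0; 0 0 -.7 0 0 0; 0 0 -.5 0 0 0; 0 0 0 0 0 0' - 20
python3 d.py 582.9 -186.1 80 -0.075
```

```text
clock: 19.23
eef_pos: [445.5, 288.5, 11.8]
eef_rot: [3.141, 0.001, 2.922]
wrist_force: [-0.8, 0.1, -0.4]
finger_gap: 94.0
finger_force: 0.0
clock: 20.23
eef_pos: [445.2, 288.4, 11.2]
eef_rot: [3.142, 0.0, 2.922]
wrist_force: [0.0, 0.1, -0.8]
finger_gap: 44.3
finger_force: 20.0
clock: 20.72
eef_pos: [445.8, 288.6, 80.2]
eef_rot: [3.14, 0.002, 2.922]
wrist_force: [1.0, -0.1, -1.7]
finger_gap: 43.5
finger_force: 20.0
t 20.725 pos [445.8 288.6  80.2] gap 43.5 ff 20.0 F [ 1.  -0.1 -1.7]
turn [ 0.0004  0.0006 -0.0462] shift [-4.3080e+00 -1.1578e+01  6.0000e-03]
```

```bash
python3 -m creep '0 0 0 0 0 -.0462; -.331 -.89 0 0 0 0; -.331 -.89 0 0 0 0; -.331 -.89 0 0 0 0; -.331 -.89 0 0 0 0; -.331 -.89 0 0 0 0; -.331 -.89 0 0 0 0; -.331 -.89 0 0 0 0; -.331 -.89 0 0 0 0; -.331 -.89 0 0 0 0; -.331 -.89 0 0 0 0; -.331 -.89 0 0 0 0; -.331 -.89 0 0 0 0; -.331 -.89 0 0 0 0; 0 0 0 0 0 0; 0 0 .5 0 0 0; 0 0 .5 0 0 0; 0 0 .2 0 0 0; 0 0 .15 0 0 0; 0 0 0 0 0 0' - 20
python3 d.py 582.9 -186.1 20.3 -0.075
```

```text
clock: 23.22
eef_pos: [582.3, -185.9, 25.1]
eef_rot: [3.142, -0.0, 3.067]
wrist_force: [-0.4, -0.5, -1.4]
finger_gap: 43.5
finger_force: 20.0
t 23.225 pos [ 582.3 -185.9   25.1] gap 43.5 ff 20.0 F [-0.4 -0.5 -1.4]
turn [ 0.     -0.      0.0001] shift [-0.016 -0.004  0.12 ]
```

```bash
python3 -m creep '0 0 .06 0 0 0; 0 0 .05 0 0 0; 0 0 0 0 0 0; 0 0 0 0 0 0' - 20
python3 -m creep '0 0 0 0 0 0; 0 0 0 0 0 0; 0 0 0 0 0 0; 0 0 0 0 0 0; 0 0 -.1 0 0 0; 0 0 -.4 0 0 0; 0 0 -.7 0 0 0; 0 0 -.5 0 0 0; 0 0 0 0 0 0' 0.34 20
python3 d.py 679.6 49.4 90 -0.162
```

```text
clock: 23.72
eef_pos: [582.3, -186.0, 21.0]
eef_rot: [-3.142, 0.0, 3.067]
wrist_force: [-0.8, -0.1, -1.3]
finger_gap: 44.2
finger_force: 20.0
clock: 24.85
eef_pos: [583.1, -186.4, 91.3]
eef_rot: [-3.14, 0.004, 3.067]
wrist_force: [0.8, -0.4, 0.4]
finger_gap: 62.1
finger_force: 0.0
t 24.85 pos [ 583.1 -186.4   91.3] gap 62.1 ff 0.0 F [ 0.8 -0.4  0.4]
turn [-0.0003  0.0012  0.0277] shift [-1.429  6.206  0.031]
```

```bash
python3 -m creep '0 0 0 0 0 .0277; -.179 .776 0 0 0 0; -.179 .776 0 0 0 0; -.179 .776 0 0 0 0; -.179 .776 0 0 0 0; -.179 .776 0 0 0 0; -.179 .776 0 0 0 0; -.179 .776 0 0 0 0; -.179 .776 0 0 0 0; 0 0 0 0 0 0; 0 0 0 0 0 0' 0 20
python3 - <<'E'
from h import *
shot('wrist','w4'); shot('top','t4')
w=cv2.imread('pics/w4.png'); t=cv2.imread('pics/t4.png')
cv2.imwrite('pics/v4.png',np.hstack([cv2.resize(w[100:400,100:500],(400,300)),cv2.resize(t[190:350,380:520],(350,400))[:300]]))
E
python3 d.py 679.6 49.4 11 -0.162
```

```text
clock: 26.22
eef_pos: [678.4, 49.2, 88.2]
eef_rot: [-3.141, -0.001, 2.98]
wrist_force: [-0.2, 0.4, 0.0]
finger_gap: 94.3
finger_force: 0.0
t 26.325 pos [678.5  48.8  88.7] gap 94.3 ff 0.0 F [ 0.9 -0.1 -0.3]
turn [-0.     -0.0001 -0.0003] shift [-0.025  0.02   1.941]
```

View pics/v4.png

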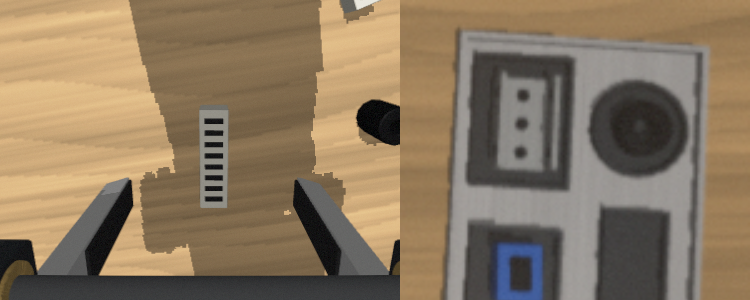

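The bracket lies flat in the oblong tray. The eight-slot carrier (crop (214,157)) is centred and aligned between the fingers.

```bash
python3 -m creep '-.025 .015 .5 0 0 0; 0 0 .6 0 0 0; 0 0 .45 0 0 0; 0 0 .25 0 0 0; 0 0 .14 0 0 0; 0 0 0 0 0 0; 0 0 0 0 0 0' 0 15
python3 -m creep '0 0 0 0 0 0; 0 0 0 0 0 0; 0 0 0 0 0 0; 0 0 0 0 0 0; 0 0 0 0 0 0; 0 0 0 0 0 0; 0 0 0 0 0 0; 0 0 0 0 0 0; 0 0 0 0 0 0; 0 0 0 0 0 0' 1 15
python3 -m creep '0 0 -.5 0 0 0; 0 0 -.7 0 0 0; 0 0 -.7 0 0 0; 0 0 0 0 0 0' - 15
python3 d.py 461.7 -266.5 88 -0.075
```

```text
clock: 27.2
eef_pos: [680.2, 50.3, 12.0]
eef_rot: [3.141, 0.001, 2.98]
wrist_force: [-0.5, 0.4, 0.1]
finger_gap: 94.0
finger_force: 0.0
clock: 28.45
eef_pos: [679.9, 50.2, 11.2]
eef_rot: [-3.142, 0.0, 2.98]
wrist_force: [-0.0, -0.2, 0.3]
finger_gap: 21.6
finger_force: 15.0
clock: 28.95
eef_pos: [681.2, 50.3, 90.8]
eef_rot: [3.141, 0.005, 2.98]
wrist_force: [0.1, 0.6, -1.1]
finger_gap: 21.9
finger_force: 15.0
t 28.95 pos [681.2  50.3  90.8] gap 21.9 ff 15.0 F [ 0.1  0.6 -1.1]
turn [ 0.0002  0.0017 -0.0277] shift [ 4.878 -8.309  0.07 ]
```

```bash
python3 -m creep '0 0 0 0 0 -.0277; .488 -.831 0 0 0 0; .488 -.831 0 0 0 0; .488 -.831 0 0 0 0; .488 -.831 0 0 0 0; .488 -.831 0 0 0 0; .488 -.831 0 0 0 0; .488 -.831 0 0 0 0; .488 -.831 0 0 0 0; .488 -.831 0 0 0 0; .488 -.831 0 0 0 0; 0 0 0 0 0 0; 0 0 .5 0 0 0; 0 0 .5 0 0 0; 0 0 .35 0 0 0; 0 0 .2 0 0 0; 0 0 0 0 0 0; 0 0 0 0 0 0' - 15
python3 d.py 461.7 -266.5 20.3 -0.075
```

```text
clock: 31.2
eef_pos: [460.7, -266.8, 25.8]
eef_rot: [-3.141, 0.001, 3.067]
wrist_force: [-0.2, 0.5, -0.2]
finger_gap: 21.9
finger_force: 15.0
t 31.2 pos [ 460.7 -266.8   25.8] gap 21.9 ff 15.0 F [-0.2  0.5 -0.2]
turn [-0.0001  0.0002  0.    ] shift [-0.025  0.008  0.137]
```

Releasing to a gap of about 40 mm to stay clear of the switch.

```bash
python3 -m creep '-.02 0 .07 0 0 0; 0 0 .06 0 0 0; 0 0 0 0 0 0; 0 0 0 0 0 0' - 15
python3 -m creep '0 0 0 0 0 0; 0 0 0 0 0 0; 0 0 0 0 0 0; 0 0 0 0 0 0; 0 0 -.1 0 0 0; 0 0 -.4 0 0 0; 0 0 -.7 0 0 0; 0 0 -.7 0 0 0; 0 .9 -.7 0 0 0; 0 .9 -.5 0 0 0; 0 .9 0 0 0 0; 0 .9 0 0 0 0; 0 .9 0 0 0 0; 0 .9 0 0 0 0; 0 .9 0 0 0 0; 0 .9 0 0 0 0; 0 0 0 0 0 0; 0 0 0 0 0 0' 0.57 15
python3 - <<'E'
from h import *
c=shot('top','t5'); P=cloud(c)
t=cv2.imread('pics/t5.png'); cv2.imwrite('pics/v5.png',cv2.resize(t[160:350,140:520],(800,400),interpolation=cv2.INTER_CUBIC))
for n,x,y in [('core',576,-275),('sw',468,-177),('br',583,-186),('car',462,-266.5)]:
    m=(abs(P[...,0]-x)<44)&(abs(P[...,1]-y)<28)&(P[...,2]>24)&(P[...,2]<60)
    q=P[m]; r=cv2.minAreaRect(q[:,:2].astype(np.float32)); print(n,np.round(r[0],1),np.round(r[1],1),round(r[2],1),'top',np.percentile(q[:,2],[5,50,95]).round(1))
E
```

```text
clock: 31.7
eef_pos: [461.2, -266.7, 20.1]
eef_rot: [-3.141, 0.0, 3.067]
wrist_force: [1.1, -0.6, -0.6]
finger_gap: 22.1
finger_force: 15.0
clock: 33.95
eef_pos: [482.8, 20.2, 144.7]
eef_rot: [-3.141, 0.001, 3.067]
wrist_force: [-0.1, -0.3, -0.7]
finger_gap: 40.3
finger_force: 0.0
core [ 575. -274.] [37.1 37.4] 44.8 top [27.3 32.7 35.4]
sw [ 468.4 -176.5] [34.  40.7] 89.4 top [32.1 35.6 42.6]
br [ 580.8 -186. ] [45.1 69.8] 85.4 top [25.8 37.7 40.5]
car [ 462.8 -266.7] [21.6 79.8] 85.6 top [27.2 32.9 35.5]
```

View pics/v5.png

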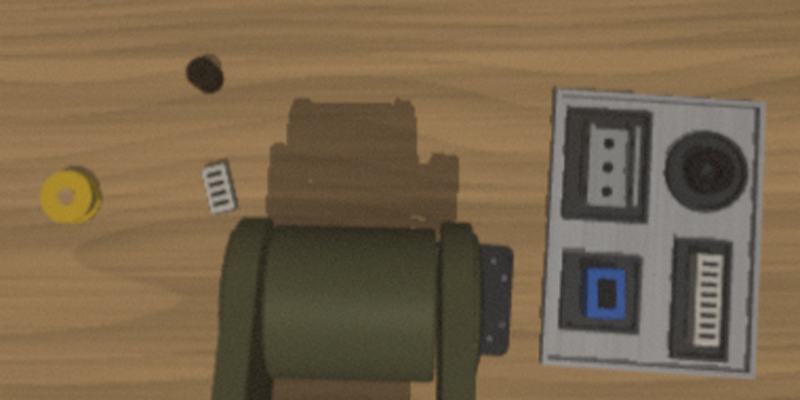

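All four parts are centred and flat in their compartments at the expected heights, and the slim core and short carrier haven't moved. Handing in.

```bash
python3 -c "
from cell import manip
print(manip.sign_off())"
```

```text
the job is handed in; nothing more can be done
None
```

The kit is packed and handed in: the squat core, switch housing, bracket and long carrier each sit upright and flat in their own compartments, placed in the order asked, with the slim core and short carrier left where they stood, in about 34 s of the 99 s allowed.

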